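# Cap a sample dish, close the dish viewer and hold its mirror on the camera

## Task

Close up the dish viewer and show the underside of the dish to the bench camera: put the black cap on the glass dish that sits in the open drawer, then push the drawer fully home. Then pull the mirror lever at the viewer's other end until the cross under the dish appears to the bench camera in the middle of the mirror, and finish while still holding the sprung lever steady there with the fingers; leave all other things where they are.

Things in the scene. Friction and masses are not known exactly. Their poses are not given: they have to be found in the camera images.
- viewer: The dish viewer: white box 130 x 130 mm, 162 mm high, fixed on the bench. Origin: centre of its underside; z up; x points away from its front window (in the -x face, 15 to 95 mm up), through which the mirror shows. A dish drawer comes out at its left end (+y), above the mirror; the mirror's lever stands outside its right end (-y).
- drawer (a joint): How far the drawer is out along the viewer's +y, in m: 0 = fully home, limit 0.135; starts 0.110 to 0.130 out. Friction about 1.5 N; it stays where it is left. Once the drawer is in, the viewer's roof keeps the dish from being reached.
- drawer_front (a point): Centre of the outer (+y) face of the drawer's upright front panel, 122 mm up; panel 120 mm wide, 8 mm thick, 94 to 150 mm above the bench, nothing beneath it. Push it toward -y. Along its top edge a pull strip, 70 mm wide and 8 mm high, stands 9 mm out beyond this face. Fully home this point is 74 mm from the viewer's middle.
- dish_rim (a point): Centre of the rim of the open glass dish fixed in the drawer: 54 mm outer diameter, rim 119 mm above the bench and 17 mm above the drawer's floor. Its axes are the viewer's. The drawer's front panel (top 150 mm up) is 66 mm from it toward +y.
- cross (a point): Middle of the dark cross (16 mm) on the underside of the dish, 102 mm above the bench. With the drawer home it is straight above the middle of the mirror's face.
- cap: The dish's black cap, 40 g, loose on the bench, mouth down. Origin: centre of its underside. Outer diameter 63 mm, inner 58 mm, inner depth 10 mm, top plate 12.5 mm above the origin; on it a round knob, 19 mm thick from 21 to 32 mm above the origin (the very top), 14 mm thick below. Seated on the dish its origin is 10 mm below the rim (109 mm above the bench).
- mirror (a joint): Mirror angle in rad, 0 (parked by its spring) to 0.9, about a level shaft along the viewer's y. At 0 the face looks up, leaning 10 degrees to the front (-x); the value adds to that lean. The spring pushes it back to 0 (about 1.5 N at the lever grip at 0, 3 N at 0.5). Right angle = (70 degrees - elevation of the lens seen from the mirror's middle) / 2: about 0.35 to 0.65 rad.
- lever: The mirror (66 mm square) and its lever, one piece on a shaft. Origin: on the shaft, at the middle of the mirror's face, straight above the viewer's origin, 52 mm up. The lever is a flat upright arm at y = -113 mm in the viewer's frame, ending in a black handle; at mirror angle 0 it leans 5 degrees back (+x) from upright. Pulling it forward (-x) by some angle raises the mirror angle by as much.
- lever_grip (a point): Middle of the lever's black round handle, 12 to 18 mm thick and 38 mm long (along the arm), 118 mm from the shaft axis, its axis 48 mm outside the viewer's end wall, about 170 mm up at mirror angle 0. It moves with the mirror. Take it from above, across the viewer's y or x.
- sight (a point): Not solid: the line of sight to the cross by way of the mirror. Origin: middle of the mirror's face. Its x axis is the ray along which the cross, drawer home, is seen in the mirror's middle: to the viewer's front, 70 degrees above level at mirror angle 0, sinking by twice the mirror angle. Its y is the viewer's y. The lens must be on its x axis.
- lens (a point): Centre of the front lens of the bench camera: a small black camera clamped on a steel post (188 mm high, base 52 mm across) standing before the viewer's window and facing the mirror. The lens is 115 to 135 mm in front of the viewer's middle, 43 to 110 mm above the bench; it differs each time and stays.
- petri_stack: Bystander: a stack of petri dishes, 90 mm across, 61 mm high. Origin under its centre.
- bottle_tablets: Bystander: small white bottle, 47 mm across, 85 mm high. Origin under its centre.
- tape_white: Bystander: roll of white tape lying flat, 70 mm across, 20 mm high. Origin under its centre.
- marker_right: Bystander: black marker pen lying, 139 mm long, 11 mm thick. Origin under its centre.
- tube_50_a: Bystander: capped conical tube lying, 114 mm long, 35 mm thick. Origin under its centre.
- timer: Bystander: small white timer, 47 x 66 x 57 mm. Origin under its centre.
Not all that is in view belongs to the job. What is shaped like the cap but blue, green or yellow is not meant.

How it is judged:
By the outcome, as a careful person would: the job done as asked, in the order asked, and still so for the second after the job is handed in, while the arm keeps its last pose, push and grip.
It also fails if it takes over 56 s, if anything falls off the work surface, if the arm or the gripper's body presses on something with over 40 N, if the wrist force passes 120 N, or if a joint passes its speed limit or range.

## Robot

A 7-joint arm with a two-finger parallel gripper is mounted at the origin on a cart in front of the work surface, level with it; the furniture and walls round the work are solid. World frame = base frame: x ahead of the robot, y to its left, z up, the work surface at z = 0. Lengths are in m, angles in degrees, forces in N, time in s.
With the tool pointing down it reaches from about 0.425 to 0.95 m from the base axis. Payload 4.7 kg.
Tool frame: the origin (TCP) lies on the front face of the gripper's body, between the roots of the fingers; the fingertips stand 70 mm ahead of it and the grasp point (between the pads) lies 51 mm ahead of it (hold_point_z is the distance from the TCP to the grasp point, in m); z points along the fingers, y is the line along which they close (so a half turn about z gives the same grasp; the last joint's range is limited). The gripper opens to 87 mm and grips with 3 to 60 N. Pads are 19 mm wide; open, the fingers measure 117 mm over their backs; the gripper's body (75 mm by 190 mm) begins 51 mm behind the grasp point.
Start: joints at [-67.489, 26.849, -2.785, 87.806, 1.381, 65.374, -4.715], TCP at [0.276, 0.616, 0.292] pointing down, gripper open.
Joint ranges: [-148.3, 148.3], [-19.14, 114.17], [-79.39, 73.82], [5.75, 140.21], [-59.74, 239.74], [12.07, 113.84], [-152.46, 152.46]. Speed limits (degrees/s): [147.25, 147.25, 180, 180, 180, 180, 180].

## Interface

Orientations are given as [roll, pitch, yaw] about the fixed x, y, z axes, in that order (R = Rz(yaw) Ry(pitch) Rx(roll)).
In Python, from plant import get_obs, capture, calibration, finish_job, hold_point_z gives the robot as it stands. The module is installed in compiled form; this text tells all that it offers.
- The arm moves only by the tool servo_tool, never from a script. Its argument "increments" is a list of rows, each a list of 5 numbers: the shift along the tool's x, y, z in cm, then the turn about the tool's z in rad, then the finger opening in cm, from 0 to 8.7. In form: [[dx, dy, dz, spin, grip], ...]. A call has 1 to 5 rows; each row shifts and turns the commanded pose from where the row before left it, along the tool's axes as they then stand; what a row does not reach is not made up. A row lasts 1/8 s, in which the tool goes at most 62.5 mm and 10.7 degrees, less where a joint would pass 70% of its speed; a pose out of reach is approached as far as the arm can. A call is refused whole if a number of a shift passes 6.25 or a number of a turn 0.188, either way. A call with a gripper value outside its range is refused whole. The fingers move at their own pace and stop on an object; the grip force is fixed at half the most. Time passes only in rows, so rows that do not move let the fingers close. It gives the time, the measured TCP pose, the force, the opening and the grip force at its end, in the units of the state.
- get_obs(): the state, without advancing time (a new reading comes with each control period).
- capture(name): name is "side" or "top" or "wrist"; returns (picture, depth): 400x640x3 uint8, red, green, blue; 400x640 float32, m along the optical axis (not along the pixel's ray), 0 where there is no reading.
- calibration(name): a dict with "K" (3x3 intrinsics, pixels), "R" (3x3) and "t" (3): a world point X has camera coordinates R X + t; the wrist camera has in their place "hand_eye" (4x4, takes a point from camera to tool coordinates, whose origin is the TCP and whose axes are the flange's). Camera axes: x right, y down, z forward; pixel columns grow to the right and rows downward; lengths in m; the calibration is good to about 2 mm. A picture is of the moment at which its call begins: read the wrist's pose just before it. calibration takes no time and is no camera call.
- finish_job(): hands the job in; it is judged then, once.
The state is a dict: "clock": time; "q": joint angles; "qvel": joint speeds; "tau": joint torques, N m; "tool_pos": TCP position; "ee_rot": TCP orientation; "contact_force": force on the tool from outside, world axes, zero at the start; "wrist_torque": the same for the moment, N m; "width": opening from 0.0 (shut) to 1.0 (fully open); "grasp_force": force on a finger pad.
Only numpy, scipy, OpenCV 4.12 (cv2) and the standard library are available. Lean on these libraries where they do the work, as an engineer would, in place of code of your own. Each camera call takes 0.05 s, during which the arm holds its last target. There are 200 camera calls.

## Working session

There is one attempt and no reset: what is moved stays moved. The work goes in short steps, Python scripts to look and compute and a tool call to move; the robot and the scene stay as the last step left them, time stands still between calls to the robot, and variables do not carry over. Pictures are saved under pics/ and viewed, at most 10 in all, crops included, and the job is handed in when it is done.

Besides the shell and the picture viewer there is one more tool, called after "Emit:" as name(argument=value, ...) on one line, values as JSON. servo_tool: Moves the arm, as the interface text tells. Its arguments: {"type":"object","properties":{"increments":{"type":"array","items":{"type":"array","items":{"type":"number"}}}},"required":["increments"]}

```bash
mkdir -p pics; python3 - <<'E'
from plant import *
import cv2, numpy as np
o=get_obs(); print(o)
for n in("side","top"):
    p,d=capture(n); cv2.imwrite(f"pics/{n}0.png",p[:,:,::-1]); np.save(f"pics/{n}0.npy",d); c=calibration(n); print(n,c)
print(calibration("wrist"),hold_point_z)
E
```

```text
{'clock': 0.0, 'q': array([-67.49012066,  26.89933319,  -2.78459354,  87.87527716,
         1.38081749,  65.37404796,  -4.71541313]), 'qvel': array([-0.034378  , -0.03618531,  0.07823425,  0.12234885,  0.00548896,
        0.01408608,  0.08672587]), 'tau': array([ 1.28493626e-03, -5.07970834e+01, -8.03944515e-02, -2.36154020e+01,
       -6.14835299e-02,  3.78797692e-02,  1.81124674e-04]), 'tool_pos': array([0.27612062, 0.6154242 , 0.29116398]), 'ee_rot': array([-1.79884972e+02,  4.09651253e-03,  1.55836413e+02]), 'contact_force': array([-0.15909298,  0.12170088,  0.53134097]), 'wrist_torque': array([-0.00593325,  0.04306925,  0.05303744]), 'grasp_force': 0.0, 'width': 1.0006437144509095}
side {'K': array([[442.78305543,   0.        , 316.73815763],
       [  0.        , 442.78305543, 195.69972589],
       [  0.        ,   0.        ,   1.        ]]), 'R': array([[-0.25629726, -0.96650039, -0.01373688],
       [-0.85098404,  0.2323588 , -0.47099422],
       [ 0.45840799, -0.10902467, -0.88202933]]), 't': array([0.12951386, 0.45559493, 1.32881133])}
top {'K': array([[380.75179519,   0. 
[... 185 characters left out ...]
4e-04],
       [-9.91380878e-01,  8.74093721e-03, -1.30719359e-01],
       [ 1.30709754e-01, -1.66368974e-03, -9.91419282e-01]]), 't': array([0.01478275, 0.50189064, 1.12713394])}
{'K': array([[331.86755486,   0.        , 318.25204171],
       [  0.        , 331.86755486, 200.92946781],
       [  0.        ,   0.        ,   1.        ]]), 'hand_eye': array([[ 2.81314038e-04, -9.62188132e-01, -2.72385609e-01,
         7.51366295e-02],
       [ 9.99999807e-01,  1.19992939e-04,  6.08909562e-04,
         5.75870163e-04],
       [-5.53201204e-04, -2.72385727e-01,  9.62187980e-01,
        -9.32959265e-02],
       [ 0.00000000e+00,  0.00000000e+00,  0.00000000e+00,
         1.00000000e+00]])} 0.051
```

View pics/top0.png

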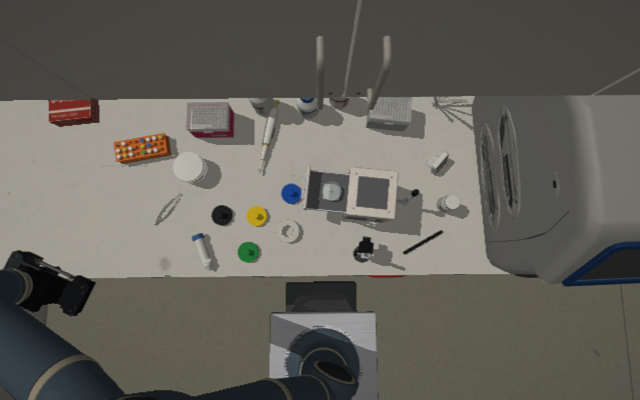

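View pics/side0.png

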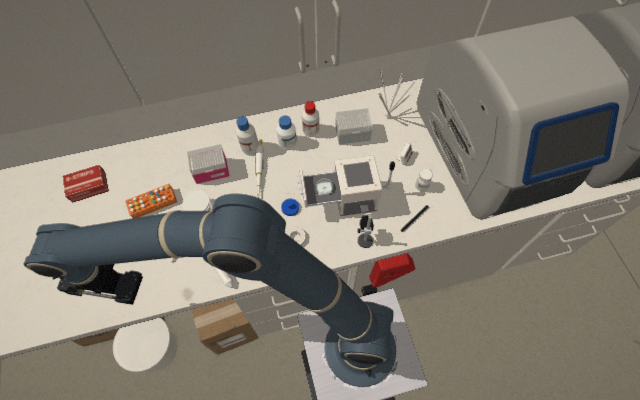

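The top view shows the black cap at (222,215), dish at (332,191), viewer roof round (373,193), lever handle at (415,193) and bench camera at (366,245). The side view agrees. I'll enlarge the viewer region next.

```bash
cat > h.py <<'E'
from plant import *
import cv2, numpy as np
def back(n,u,v,z=None,d=None,o=None):
    """world point of pixel; on the plane at height z, or from depth d"""
    c=calibration(n); r=np.linalg.inv(c["K"])@[u,v,1]
    if n=="wrist":
        T=tool(o)@c["hand_eye"]; R=T[:3,:3]; C=T[:3,3]
    else: R=c["R"].T; C=-R@c["t"]
    w=R@r
    return C+w*(d if d is not None else (z-C[2])/w[2])
def tool(o):
    from scipy.spatial.transform import Rotation as Ro
    T=np.eye(4); T[:3,:3]=Ro.from_euler("xyz",o["ee_rot"],degrees=True).as_matrix(); T[:3,3]=o["tool_pos"]; return T
def proj(n,X):
    c=calibration(n); p=c["K"]@(c["R"]@X+c["t"]); return p[:2]/p[2]
E
python3 - <<'E'
from h import *
d=np.load("pics/top0.npy")
p=cv2.imread("pics/top0.png")
cv2.imwrite("pics/topc.png",cv2.resize(p[155:275,290:450],None,fx=5,fy=5,interpolation=cv2.INTER_CUBIC))
for n,u,v in[("cap",222,215),("dish",332,191),("roof",373,193),("lever",415,193),("lens",366,245)]:
    print(n,back("top",u,v,d=d[v,u]).round(4))
E
```

```text
cap [0.4454 0.3022 0.0307]
dish [ 0.5053 -0.0294  0.105 ]
roof [ 0.4905 -0.1378  0.1638]
lever [ 0.4871 -0.2468  0.1813]
lens [ 0.3513 -0.1231  0.1021]
```

View pics/topc.png

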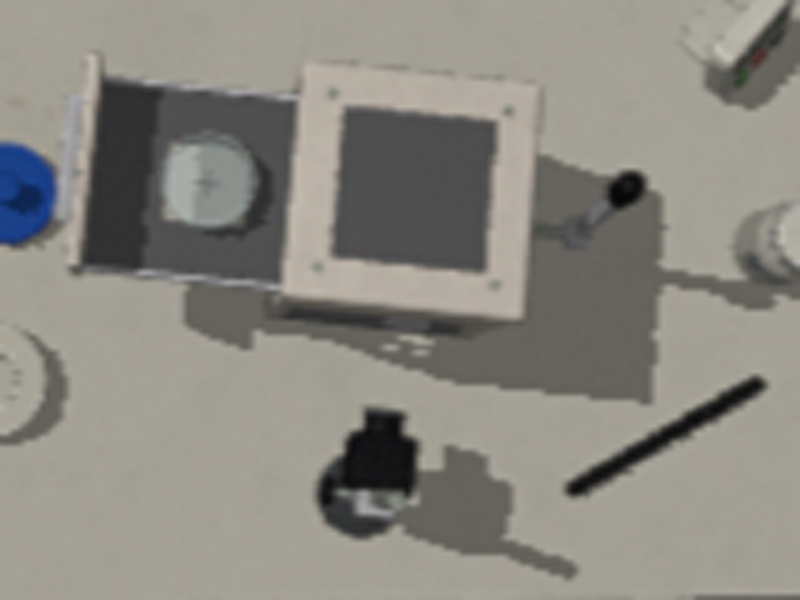

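The crop shows roof corners at (302,64), (540,86), (523,319), (284,300), the dish centre at about (211,181), the lever top at (628,187), and the lens end at (383,408). The window faces the robot.

```bash
python3 - <<'E'
from h import *
d=np.load("pics/top0.npy")
f=lambda u,v:(290+(u+.5)/5-.5,155+(v+.5)/5-.5)
C=np.array([back("top",*f(*c),z=.162) for c in[(302,64),(540,86),(523,319),(284,300)]])
print(C.round(4), C.mean(0))
ey=((C[0]-C[1])+(C[3]-C[2]))[:2]; ex=((C[0]-C[3])+(C[1]-C[2]))[:2]
print("yaw",np.degrees(np.arctan2(-ey[0],ey[1])),np.degrees(np.arctan2(ex[1],ex[0])),np.linalg.norm(ey)/2,np.linalg.norm(ex)/2)
y=np.arctan2(-ey[0],ey[1])/2+np.arctan2(ex[1],ex[0])/2
R=np.array([[np.cos(y),-np.sin(y)],[np.sin(y),np.cos(y)]]);c=C.mean(0)[:2]
for n,u,v,z in[("dish",211,181,.119),("panel top a",97,55,.15),("panel top b",74,270,.15),("lever",628,187,.187)]:
    w=back("top",*f(u,v),z=z); print(n,w.round(4),(R.T@(w[:2]-c)).round(4))
print("cap",back("top",222,215,z=.032))
for v in range(236,250):
    for u in(365,366,367):
        w=back("top",u,v,d=d[v,u]); print(u,v,(R.T@(w[:2]-c)).round(4),w[2].round(4),end=" | ")
    print()
E
```

```text
[[ 0.5618 -0.0772  0.162 ]
 [ 0.5485 -0.2068  0.162 ]
 [ 0.4214 -0.1931  0.162 ]
 [ 0.4327 -0.065   0.162 ]] [ 0.49110977 -0.13554109  0.162     ]
yaw -5.478539137895794 -5.787154793005309 0.12944021465166372 0.1287477754997113
dish [ 0.5039 -0.0283  0.119 ] [0.0022 0.108 ]
panel top a [0.5704 0.035  0.15  ] [0.0622 0.1775]
panel top b [0.4511 0.0482 0.15  ] [-0.0579  0.1789]
lever [ 0.4889 -0.246   0.187 ] [ 0.0087 -0.1101]
cap [0.44534568 0.30193479 0.032     ]
365 236 [-0.1152  0.0025] 0.0959 | 366 236 [-0.1114 -0.0122] -0.0007 | 367 236 [-0.111  -0.0158] -0.0051 | 
365 237 [-0.1181  0.0025] 0.0972 | 366 237 [-0.118   0.0002] 0.1014 | 367 237 [-0.1176 -0.003 ] 0.0986 | 
365 238 [-0.121   0.0027] 0.1003 | 366 238 [-0.1207 -0.0003] 0.0991 | 367 238 [-0.1204 -0.0034] 0.097 | 
365 239 [-0.1238  0.0025] 0.101 | 366 239 [-0.1234 -0.0008] 0.097 | 367 239 [-0.1233 -0.0029] 0.1023 | 
365 240 [-0.1266  0.0022] 0.1001 | 366 240 [-0.1263 -0.0007] 0.0993 | 367 240 [-0.1261 -0.0032] 0.1019 | 
365 241 [-0.1295  0.0026] 0.1048 | 366 241 [-0.1291 -0.0007] 0.1009 | 367 241 [-0.1289 -0.0033] 0.1026 | 
365 242 [-0.1323  0.0025] 0.1061 | 366 242 [-0.132  -0.0003] 0.1061 | 367 242 [-0.1318 -0.0033] 0.1043 | 
365 243 [-0.135   0.0021] 0.1043 | 366 243 [-0.1348 -0.0005] 0.1055 | 367 243 [-0.1346 -0.0034] 0.1052 | 
365 244 [-0.1378  0.0019] 0.1045 | 366 244 [-0.1376 -0.0008] 0.1047 | 367 244 [-0.1373 -0.0036] 0.1052 | 
365 245 [-0.1406  0.0021] 0.1072 | 366 245 [-0.1403 -0.0014] 0.1021 | 367 245 [-0.1401 -0.0037] 0.1055 | 
365 246 [-0.1434  0.0017] 0.1057 | 366 246 [-0.1431 -0.0013] 0.1042 | 367 246 [-0.1429 -0.0041] 0.1042 | 
365 247 [-0.1462  0.0016] 0.107 | 366 247 [-0.1459 -0.0011] 0.1077 | 367 247 [-0.1457 -0.0039] 0.1073 | 
365 248 [-0.1489  0.0009] 0.1023 | 366 248 [-0.1487 -0.0013] 0.1077 | 367 248 [-0.1484 -0.0044] 0.1049 | 
365 249 [-0.1517  0.0013] 0.1072 | 366 249 [-0.1515 -0.0015] 0.1074 | 367 249 [-0.1512 -0.0045] 0.106 |
```

```bash
cat >> h.py <<'E'
def plan(P,yaw=None,n=5,g=8.7):
    """rows to go in n steps to TCP position P and yaw, tool down"""
    o=get_obs(); p=o["tool_pos"]; y0=np.radians(o["ee_rot"][2]); yaw=y0 if yaw is None else np.radians(yaw)
    s=-(yaw-y0+np.pi)%(2*np.pi)-np.pi if 0 else -((yaw-y0+np.pi)%(2*np.pi)-np.pi)
    D=(np.array(P)-p)/n
    for i in range(n):
        y=y0-s*i/n; c,k=np.cos(y),np.sin(y)
        dx=c*D[0]+k*D[1]; dy=k*D[0]-c*D[1]
        print([round(float(v),2) for v in(100*dx,100*dy,-100*D[2])]+[round(s/n,3),g])
E
python3 - <<'E'
from h import *
plan([.445,.302,.17],84.4,10)
E
```

```text
[-2.82, -2.17, 1.21, np.float64(0.125), 8.7]
[-3.07, -1.8, 1.21, np.float64(0.125), 8.7]
[-3.27, -1.4, 1.21, np.float64(0.125), 8.7]
[-3.42, -0.99, 1.21, np.float64(0.125), 8.7]
[-3.52, -0.55, 1.21, np.float64(0.125), 8.7]
[-3.56, -0.11, 1.21, np.float64(0.125), 8.7]
[-3.54, 0.33, 1.21, np.float64(0.125), 8.7]
[-3.48, 0.77, 1.21, np.float64(0.125), 8.7]
[-3.35, 1.2, 1.21, np.float64(0.125), 8.7]
[-3.18, 1.6, 1.21, np.float64(0.125), 8.7]
```

Emit:
servo_tool(increments=[[-2.8,-2.2,1.2,0.125,8.7],[-3.1,-1.8,1.2,0.125,8.7],[-3.3,-1.4,1.2,0.125,8.7],[-3.4,-1.0,1.2,0.125,8.7],[-3.5,-0.6,1.2,0.125,8.7]])

```text
clock: 0.72
tool_pos: [0.3604, 0.4573, 0.2316]
ee_rot: [-180.0, 0.0, 119.8]
contact_force: [-0.5, 0.3, 0.4]
width: 1.0
grasp_force: 0.0
```

Emit:
servo_tool(increments=[[-3.5,-0.1,1.2,0.125,8.7],[-3.5,0.3,1.2,0.125,8.7],[-3.5,0.8,1.2,0.125,8.7],[-3.4,1.2,1.2,0.125,8.7],[-3.2,1.6,1.2,0.125,8.7]])

```text
clock: 1.35
tool_pos: [0.4442, 0.3005, 0.1717]
ee_rot: [-180.0, 0.0, 84.0]
contact_force: [0.9, 0.6, -0.6]
width: 0.998
grasp_force: 0.0
```

```bash
python3 - <<'E'
from h import *
o=get_obs(); print(o["clock"],o["tool_pos"],o["ee_rot"])
p,d=capture("wrist"); cv2.imwrite("pics/w1.png",p[:,:,::-1])
# dark pixels -> cap
T=tool(o)@calibration("wrist")["hand_eye"]; c=np.linalg.inv(T)@[.445,.302,.032,1]; k=calibration("wrist")["K"]@c[:3]; print("expected px",k[:2]/k[2])
E
```

```text
1.35 [0.4442061  0.30050919 0.17167865] [-1.79986300e+02  1.16294548e-02  8.39848635e+01]
expected px [319.59656712 211.220145  ]
```

View pics/w1.png

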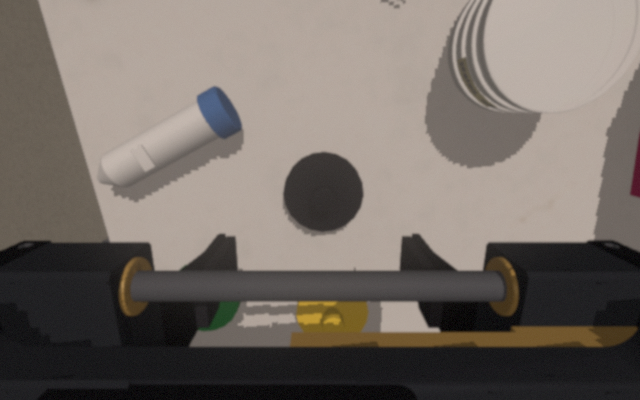

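The black cap's disc is centred at (323,191), with a radius of about 40 px. I'll work out its position from the top plate edge and check the contrast for the knob.

```bash
python3 - <<'E'
from h import *
o=get_obs(); p=cv2.imread("pics/w1.png")
m=(p.max(2)<62).astype(np.uint8); m[:, :270]=0; m[:,375:]=0; m[240:]=0; m[:140]=0
ct=max(cv2.findContours(m,0,1)[0],key=cv2.contourArea); (u,v),r=cv2.minEnclosingCircle(ct); print(u,v,r)
print(back("wrist",u,v,z=.0125,o=o),back("wrist",u,v,z=.006,o=o))
c=cv2.resize(p[140:240,270:375],None,fx=5,fy=5,interpolation=2); cv2.imwrite("pics/w1c.png",np.clip(c.astype(float)*4-60,0,255))
E
```

```text
322.86297607421875 192.02040100097656 38.149696350097656
[0.45053356 0.30493039 0.0125    ] [0.45043722 0.30324536 0.006     ][ WARN:0@0.090] global loadsave.cpp:1063 imwrite_ Unsupported depth image for selected encoder is fallbacked to CV_8U.
```

View pics/w1c.png

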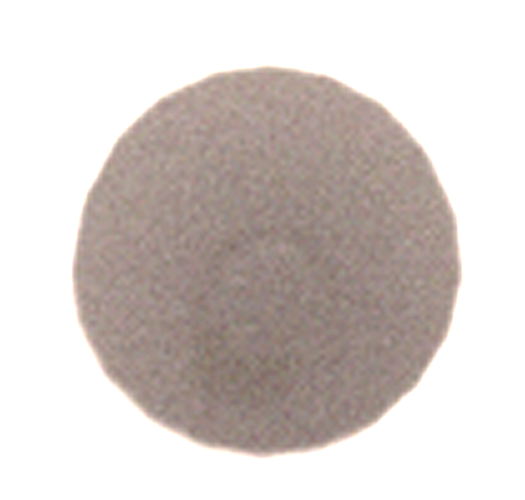

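The disc is centred at (323.4,192), with the knob faintly visible at its middle, so the cap is at about (0.450, 0.304). I'm descending onto it.

```bash
python3 - <<'E'
from h import *
print(get_obs()["tool_pos"]); plan([.450,.304,.086],84.4,4)
E
```

```text
[0.44606627 0.29466855 0.17032602]
[0.24, 0.07, 2.11, np.float64(-0.004), 8.7]
[0.24, 0.07, 2.11, np.float64(-0.004), 8.7]
[0.24, 0.07, 2.11, np.float64(-0.004), 8.7]
[0.24, 0.07, 2.11, np.float64(-0.004), 8.7]
```

Emit:
servo_tool(increments=[[0.9,0.3,0,0,8.7],[0,0,0,0,8.7],[0,0,0,0,8.7]])

```text
clock: 1.78
tool_pos: [0.4473, 0.3115, 0.1723]
ee_rot: [-180.0, -0.0, 84.4]
contact_force: [0.5, -0.2, -0.3]
width: 1.002
grasp_force: 0.0
```

```bash
python3 - <<'E'
from h import *
o=get_obs(); p,d=capture("wrist"); p=p[:,:,::-1]
m=(p.max(2)<62).astype(np.uint8); m[:, :270]=0; m[:,375:]=0; m[236:]=0; m[:140]=0
ct=max(cv2.findContours(m,0,1)[0],key=cv2.contourArea); (u,v),r=cv2.minEnclosingCircle(ct); print(u,v,r,cv2.fitEllipse(ct))
print(o["tool_pos"],back("wrist",u,v,z=.0125,o=o)); plan([.450,.304,.086],84.4,4)
E
```

```text
320.2965393066406 205.49285888671875 37.78683090209961 ((320.2747497558594, 203.78538513183594), (69.31938934326172, 74.96855163574219), 87.59965515136719)
[0.44730914 0.31148991 0.17233911] [0.44861879 0.31145888 0.0125    ]
[-0.17, 0.08, 2.16, np.float64(-0.0), 8.7]
[-0.17, 0.08, 2.16, np.float64(-0.0), 8.7]
[-0.17, 0.08, 2.16, np.float64(-0.0), 8.7]
[-0.17, 0.08, 2.16, np.float64(-0.0), 8.7]
```

```bash
python3 - <<'E'
from h import *
o=get_obs(); p,d=capture("wrist"); p=p[:,:,::-1]
m=(p.max(2)<62).astype(np.uint8); m[:, :270]=0; m[:,375:]=0; m[236:]=0; m[:140]=0
ct=max(cv2.findContours(m,0,1)[0],key=cv2.contourArea)[:,0]; ct=ct[ct[:,1]<230]
W=np.array([back("wrist",u,v,z=.0125,o=o)[:2] for u,v in ct])
A=np.c_[2*W,np.ones(len(W))]; s=np.linalg.lstsq(A,(W**2).sum(1),rcond=None)[0]; print(s[:2],np.sqrt(s[2]+s[:2]@s[:2]),o["tool_pos"], len(ct))
E
```

```text
[0.44858579 0.31106829] 0.029654831933290177 [0.44735047 0.31119613 0.17234894] 157
```

```bash
python3 - <<'E'
from h import *
p=cv2.imread("pics/top0.png"); m=(p.max(2)<60).astype(np.uint8); m[:, :205]=0; m[:,238:]=0; m[230:]=0; m[:200]=0
ct=max(cv2.findContours(m,0,1)[0],key=cv2.contourArea); (u,v),r=cv2.minEnclosingCircle(ct); print(u,v,r, back("top",u,v,z=.0125))
print(r*back("top",u,v,z=.0125)[0]*0)
for i in range(3): print(get_obs()["clock"],get_obs()["tool_pos"])
q,d=capture("top"); cv2.imwrite("pics/top1.png",cv2.resize(q[160:280,150:290,::-1],None,fx=5,fy=5))
E
```

```text
221.8235321044922 214.85293579101562 10.055521011352539 [0.44741341 0.30739633 0.0125    ]
0.0
1.875 [0.4474013  0.3109708  0.17234473]
1.875 [0.4474013  0.3109708  0.17234473]
1.875 [0.4474013  0.3109708  0.17234473]
```

View pics/top1.png

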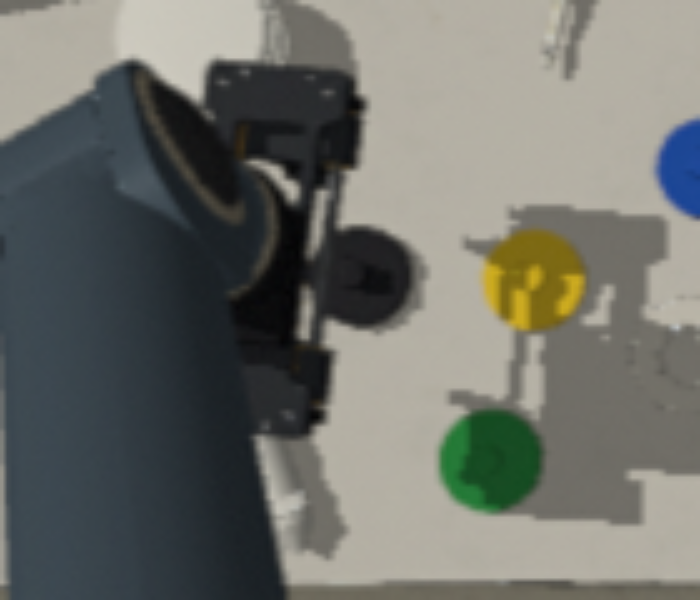

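The top view shows the fingers straddling the cap, knob at about (362,278) in the crop. Combining both cameras gives (0.448, 0.309), so I'm going down.

Emit:
servo_tool(increments=[[-0.1,0.05,2.9,0,8.7],[-0.1,0.05,2.9,0,8.7],[0,0,2.85,0,8.7],[0,0,0,0,8.7]])

```text
clock: 2.42
tool_pos: [0.4474, 0.3075, 0.0842]
ee_rot: [-179.8, 0.2, 84.2]
contact_force: [0.0, 0.5, 0.4]
width: 1.0
grasp_force: 0.0
```

Emit:
servo_tool(increments=[[0,0,0,0,0.5],[0,0,0,0,0.5],[0,0,0,0,0.5],[0,0,0,0,0.5],[0,0,0,0,0.5]])

```text
clock: 3.05
tool_pos: [0.4487, 0.3083, 0.0859]
ee_rot: [180.0, -0.0, 84.2]
contact_force: [-0.1, 0.2, 0.2]
width: 0.516
grasp_force: 0.0
```

Emit:
servo_tool(increments=[[0,0,0,0,0.5],[0,0,0,0,0.5]])

```text
clock: 3.3
tool_pos: [0.4486, 0.3082, 0.0857]
ee_rot: [-180.0, 0.0, 84.2]
contact_force: [0.9, 0.7, -0.2]
width: 0.285
grasp_force: 0.0
```

Emit:
servo_tool(increments=[[0,0,0,0,0.5],[0,0,0,0,0.5],[0,0,0,0,0.5]])

```text
clock: 3.68
tool_pos: [0.4486, 0.3082, 0.0857]
ee_rot: [-180.0, 0.0, 84.2]
contact_force: [-0.6, -0.0, 0.1]
width: 0.201
grasp_force: 30.0
```

Emit:
servo_tool(increments=[[0,0,-4,0,0.5],[0,0,-5,0,0.5],[0,0,-5,0,0.5],[0,0,-2.2,0,0.5],[0,0,0,0,0.5]])

```text
clock: 4.3
tool_pos: [0.4493, 0.3087, 0.2494]
ee_rot: [179.8, -0.2, 84.2]
contact_force: [0.6, 0.9, -0.7]
width: 0.197
grasp_force: 30.0
```

```bash
python3 - <<'E'
from h import *
o=get_obs(); print(o["tool_pos"],o["width"],o["grasp_force"]);
R=tool(o)
p,d=capture("wrist"); cv2.imwrite("pics/w2.png",np.clip(p[100:400,100:540,::-1].astype(float)*2.5,0,255).astype(np.uint8)); np.save("pics/w2.npy",d)
plan([.504,-.028,.26],84.4,8,.5)
E
```

```text
[0.4492791  0.30870741 0.249418  ] 0.19663672753325365 30.00002232412953
[-4.11, 1.11, -0.15, np.float64(-0.0), 0.5]
[-4.11, 1.11, -0.15, np.float64(-0.0), 0.5]
[-4.11, 1.11, -0.15, np.float64(-0.0), 0.5]
[-4.11, 1.11, -0.15, np.float64(-0.0), 0.5]
[-4.11, 1.11, -0.15, np.float64(-0.0), 0.5]
[-4.11, 1.11, -0.15, np.float64(-0.0), 0.5]
[-4.11, 1.1, -0.15, np.float64(-0.0), 0.5]
[-4.11, 1.1, -0.15, np.float64(-0.0), 0.5]
```

View pics/w2.png

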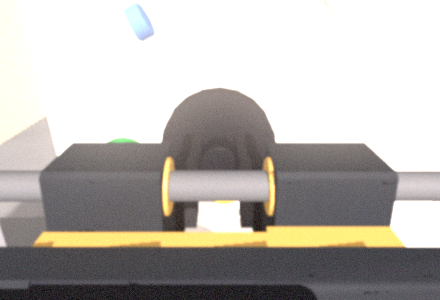

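The cap is held, with its disc spanning about 263 to 374 in columns and its far edge at row 189 (full-image pixels). I'll work out its offset in the tool frame.

```bash
python3 - <<'E'
from h import *
c=calibration("wrist"); H=c["hand_eye"]; K=c["K"]
def bt(u,v,z):
    w=H[:3,:3]@np.linalg.inv(K)@[u,v,1]; return H[:3,3]+w*(z-H[2,3])/w[2]
for z in(.073,.0745,.08): print(z,bt(318.5,189,z),bt(263,245,z),bt(374,245,z))
E
```

```text
0.073 [ 0.03467052 -0.00024107  0.073     ] [ 0.00351478 -0.03024217  0.073     ] [0.0035127  0.02979825 0.073     ]
0.0745 [ 0.03430502 -0.00023871  0.0745    ] [ 0.00286825 -0.03051043  0.0745    ] [0.00286615 0.03007157 0.0745    ]
0.08 [ 0.03296485 -0.00023006  0.08      ] [ 0.00049764 -0.03149403  0.08      ] [0.00049547 0.03107373 0.08      ]
```

Emit:
servo_tool(increments=[[-4,1,-1.7,0,0.5],[-4.5,1.2,-1.7,0,0.5],[-4.5,1.2,-1.7,0,0.5],[-4.5,1.2,0,0,0.5],[-4.5,1.2,0,0,0.5]])

```text
clock: 4.97
tool_pos: [0.4835, 0.0819, 0.2971]
ee_rot: [-179.9, 0.1, 84.2]
contact_force: [0.4, 0.9, -0.4]
width: 0.199
grasp_force: 30.0
```

Emit:
servo_tool(increments=[[-4.5,1,0,0,0.5],[-4.5,1,0,0,0.5],[-4.5,1,0,0,0.5],[-4.5,0.5,0,0,0.5],[0,0,0,0,0.5]])

```text
clock: 5.6
tool_pos: [0.4995, -0.103, 0.2971]
ee_rot: [-179.8, 0.1, 83.8]
contact_force: [-0.1, 1.4, -0.8]
width: 0.203
grasp_force: 30.0
```

Emit:
servo_tool(increments=[[0,0,0,0,0.5],[0,0,0,0,0.5]])

```text
clock: 5.85
tool_pos: [0.5007, -0.0975, 0.2979]
ee_rot: [-179.9, -0.0, 84.4]
contact_force: [-0.4, 1.0, -0.1]
width: 0.205
grasp_force: 30.0
```

```bash
python3 - <<'E'
from h import *
o=get_obs(); print(o["clock"],o["tool_pos"],o["ee_rot"],o["width"])
p,d=capture("wrist"); cv2.imwrite("pics/w3.png",p[:,:,::-1]); np.save("pics/w3.npy",d)
T=tool(o)@calibration("wrist")["hand_eye"]; c=np.linalg.inv(T)@[.502,-.028,.119,1]; k=calibration("wrist")["K"]@c[:3]; print("expected px",k[:2]/k[2])
E
```

```text
5.85 [ 0.5007351  -0.09747304  0.2979092 ] [-1.79909882e+02 -1.96095230e-02  8.43674150e+01] 0.20453323493406003
expected px [311.98459788 115.14878641]
```

View pics/w3.png

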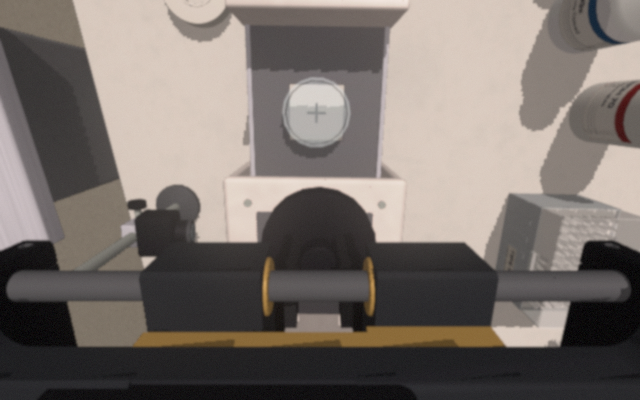

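The dish rim spans columns 282–350 and rows 77–148, centred at about (316.3,112). The cross is at (317,112), and the drawer appears aligned with the tool.

```bash
python3 - <<'E'
from h import *
p=cv2.imread("pics/w3.png"); cv2.imwrite("pics/w3c.png",cv2.resize(p[65:160,270:365],None,fx=6,fy=6,interpolation=2))
o=get_obs(); print(o["tool_pos"])
a=back("wrist",316.3,112.3,z=.119,o=o);b=back("wrist",317,112,z=.102,o=o);print(a,b)
T=np.linalg.inv(tool(o)); print(T@np.r_[a,1],T@np.r_[b,1])
E
```

```text
[ 0.50083898 -0.09756152  0.29815454]
[ 0.50581826 -0.02626405  0.119     ] [ 0.50630496 -0.02629969  0.102     ]
[ 0.07138477 -0.00184865  0.17917943  1.        ] [ 0.07139163 -0.00134254  0.1961789   1.        ]
```

View pics/w3c.png

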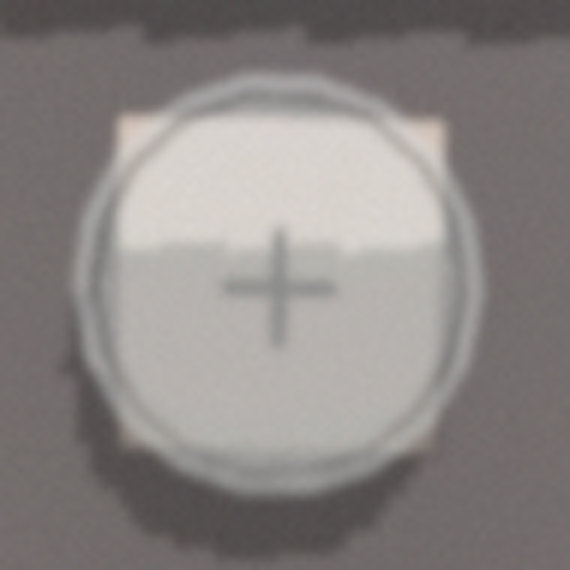

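Refined, the rim centre is at (316.8,112.2). In the tool frame the dish is at (71.4,-1.7) mm and the cap at (2.8,-0.2) mm, so the shift is +6.85, -0.15 cm. I'll stop just above the rim.

Emit:
servo_tool(increments=[[2.3,-0.05,0,0,0.5],[2.3,-0.05,0,0,0.5],[2.25,-0.05,2.8,0,0.5],[0,0,2.8,0,0.5],[0,0,2.4,0,0.5]])

```text
clock: 6.52
tool_pos: [0.506, -0.0291, 0.2177]
ee_rot: [-180.0, -0.0, 84.4]
contact_force: [0.1, -0.1, -0.3]
width: 0.202
grasp_force: 30.0
```

Emit:
servo_tool(increments=[[0,0,0,0,0.5],[0,0,0,0,0.5]])

```text
clock: 6.78
tool_pos: [0.5068, -0.0304, 0.2195]
ee_rot: [179.9, -0.0, 84.3]
contact_force: [0.3, -0.1, -0.0]
width: 0.201
grasp_force: 30.0
```

```bash
python3 - <<'E'
from h import *
o=get_obs(); print(o["clock"],o["tool_pos"],o["ee_rot"],o["width"])
p,d=capture("side"); x=proj("side",np.r_[o["tool_pos"][:2],.12]).astype(int); print(x)
cv2.imwrite("pics/s2.png",cv2.resize(p[x[1]-50:x[1]+50,x[0]-65:x[0]+65,::-1],None,fx=6,fy=6,interpolation=2))
E
```

```text
6.775 [ 0.5067866  -0.03041482  0.21950364] [ 1.79929201e+02 -2.23613180e-02  8.42566426e+01] 0.20051629438461038
[325 183]
```

View pics/s2.png

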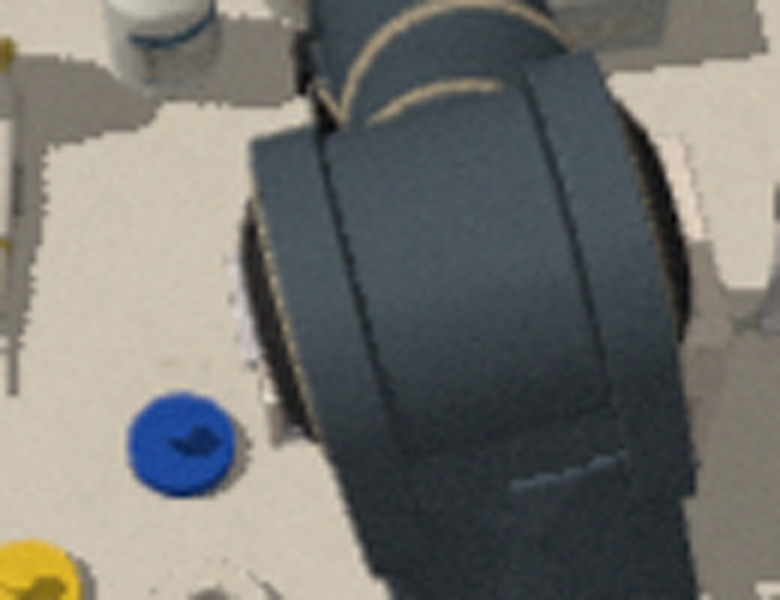

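The side view is blocked by the arm, so nothing is visible at the dish. I'll descend gently and watch the force.

Emit:
servo_tool(increments=[[0,0,0.5,0,0.5],[0,0,0.4,0,0.5],[0,0,0.3,0,0.5],[0,0,0.2,0,0.5]])

```text
clock: 7.32
tool_pos: [0.5062, -0.0308, 0.2045]
ee_rot: [-180.0, -0.0, 84.2]
contact_force: [0.6, 0.1, -1.0]
width: 0.2
grasp_force: 30.0
```

Emit:
servo_tool(increments=[[0,0,0.2,0,0.5],[0,0,0.2,0,0.5],[0,0,0,0,0.5]])

```text
clock: 7.7
tool_pos: [0.5061, -0.0307, 0.2005]
ee_rot: [-180.0, -0.0, 84.2]
contact_force: [0.5, 1.0, -1.2]
width: 0.201
grasp_force: 30.0
```

Emit:
servo_tool(increments=[[0,0,0.2,0,0.5],[0,0,0.2,0,0.5],[0,0,0,0,0.5]])

```text
clock: 8.07
tool_pos: [0.5061, -0.0307, 0.1965]
ee_rot: [-180.0, -0.0, 84.2]
contact_force: [-1.0, 0.9, -1.2]
width: 0.201
grasp_force: 30.0
```

Emit:
servo_tool(increments=[[0,0,0.1,0,0.5],[0,0,0.1,0,0.5],[0,0,0,0,0.5]])

```text
clock: 8.45
tool_pos: [0.5063, -0.0306, 0.1948]
ee_rot: [-180.0, -0.0, 84.2]
contact_force: [-0.7, 2.0, 0.6]
width: 0.204
grasp_force: 30.0
```

It seated at the predicted height, with contact just felt. I'm releasing it and rising.

Emit:
servo_tool(increments=[[0,0,0.03,0,4],[0,0,0,0,4],[0,0,0,0,4],[0,0,0,0,4],[0,0,-1.5,0,4]])

```text
clock: 9.07
tool_pos: [0.5055, -0.0308, 0.2091]
ee_rot: [-179.9, 0.0, 84.2]
contact_force: [-0.3, 0.4, 0.5]
width: 0.46
grasp_force: 0.0
```

Emit:
servo_tool(increments=[[0,0,-4,0,4],[-2.3,0,-4,0,4],[-4.7,0,-1,0,4],[0,0,0,0,4],[0,0,0,0,4]])

```text
clock: 9.7
tool_pos: [0.4991, -0.1001, 0.2999]
ee_rot: [180.0, -0.0, 84.2]
contact_force: [-0.0, 1.1, -0.1]
width: 0.456
grasp_force: 0.0
```

```bash
python3 - <<'E'
from h import *
o=get_obs(); print(o["clock"],o["tool_pos"],o["ee_rot"],o["width"])
p,d=capture("wrist"); cv2.imwrite("pics/w4.png",p[:,:,::-1]); np.save("pics/w4.npy",d)
m=(p.max(2)<60).astype(np.uint8); m[165:]=0; m[:60]=0; m[:,:265]=0; m[:,370:]=0
ct=max(cv2.findContours(m,0,1)[0],key=cv2.contourArea); (u,v),r=cv2.minEnclosingCircle(ct); print(u,v,r,cv2.contourArea(ct)/np.pi/r**2,cv2.boundingRect(ct))
print(back("wrist",u,v,z=.1215,o=o))
W=np.array([[*back("wrist",u,v,d=d[v,u],o=o)] for v in range(70,160,3) for u in range(275,360,3) if m[v,u]]); 
A=np.c_[W[:,:2],np.ones(len(W))]; W=W[(W[:,2]<.13)]; A=np.c_[W[:,:2],np.ones(len(W))]
print("plate z plane",np.median(W[:,2]),np.linalg.lstsq(A,W[:,2],rcond=None)[0],len(W))
E
```

```text
9.7 [ 0.4991447  -0.10012415  0.29988081] [ 1.79970818e+02 -4.73819847e-02  8.42069419e+01] 0.4556473634114701
317.7625427246094 110.03652954101562 39.45967102050781 0.9314822457628601 (280, 71, 77, 79)
[ 0.50594591 -0.02716797  0.1215    ]
plate z plane 0.12223844973345174 [0.00185332 0.00073846 0.12131499] 460
```

The cap is seated: plate at z 0.122, level, and centred on the dish within about 1 mm. Next I go beyond the drawer front to push the pull strip.

Emit:
servo_tool(increments=[[4.8,0,0,0,3],[4.9,0,0,0,3],[4.8,0,0,0,3],[4.8,-0.1,0,0,3],[0,0,3.5,0,3]])

```text
clock: 10.38
tool_pos: [0.5188, 0.0984, 0.2654]
ee_rot: [179.8, -0.2, 84.8]
contact_force: [-0.3, -1.4, -0.2]
width: 0.347
grasp_force: 0.0
```

Emit:
servo_tool(increments=[[0,0,3.5,0,3],[0,0,3.5,0,3],[0,0,0,0,3],[0,0,0,0,3]])

```text
clock: 10.88
tool_pos: [0.5182, 0.0923, 0.1953]
ee_rot: [179.9, -0.0, 84.3]
contact_force: [0.7, -0.4, 0.2]
width: 0.345
grasp_force: 0.0
```

Emit:
servo_tool(increments=[[-1,0,0,0,3],[-1,0,0,0,3],[-1,0,0,0,3],[-1,0,0,0,3]])

```text
clock: 11.38
tool_pos: [0.5138, 0.0514, 0.1949]
ee_rot: [180.0, -0.1, 84.2]
contact_force: [0.8, 1.3, 0.6]
width: 0.346
grasp_force: 0.9
```

Emit:
servo_tool(increments=[[-1.5,0,0,0,3],[-1.5,0,0,0,3],[-1.5,0,0,0,3],[-1.5,0,0,0,3],[-1.5,0,0,0,3]])

```text
clock: 12.0
tool_pos: [0.5056, -0.0238, 0.1942]
ee_rot: [-180.0, -0.0, 84.2]
contact_force: [-0.4, 1.6, 1.5]
width: 0.343
grasp_force: 1.0
```

Emit:
servo_tool(increments=[[-0.6,0,0,0,3],[-0.4,0,0,0,3],[-0.3,0,0,0,3],[0,0,0,0,3]])

```text
clock: 12.5
tool_pos: [0.5049, -0.0359, 0.1944]
ee_rot: [180.0, 0.0, 84.2]
contact_force: [-0.3, 0.2, 0.6]
width: 0.343
grasp_force: 0.0
```

Emit:
servo_tool(increments=[[-0.3,0,0,0,3],[-0.2,0,0,0,3],[-0.2,0,0,0,3],[0,0,0,0,3]])

```text
clock: 13.0
tool_pos: [0.5041, -0.043, 0.1945]
ee_rot: [180.0, 0.0, 84.2]
contact_force: [0.8, 0.6, 0.4]
width: 0.346
grasp_force: 0.3
```

Emit:
servo_tool(increments=[[-0.2,0,0,0,3],[-0.1,0,0,0,3],[0,0,0,0,3]])

```text
clock: 13.38
tool_pos: [0.5041, -0.0435, 0.1945]
ee_rot: [-180.0, -0.2, 84.3]
contact_force: [1.3, 5.5, -0.6]
width: 0.35
grasp_force: 3.3
```

Emit:
servo_tool(increments=[[-0.2,0,0,0,3],[-0.1,0,0,0,3],[0,0,0,0,3]])

```text
clock: 13.75
tool_pos: [0.504, -0.0439, 0.1945]
ee_rot: [-180.0, -0.4, 84.3]
contact_force: [1.2, 12.8, 0.3]
width: 0.347
grasp_force: 6.2
```

Emit:
servo_tool(increments=[[0.7,0,0,0,3],[3,0,-2,0,3],[0,0,-5,0,4],[0,0,-4,0,4],[-3,3,0,0,6]])

```text
clock: 14.38
tool_pos: [0.5352, -0.0435, 0.3081]
ee_rot: [179.6, -0.2, 84.5]
contact_force: [0.3, 0.1, -0.9]
width: 0.502
grasp_force: 0.0
```

```bash
python3 - <<'E'
from h import *
plan([.445,-.19,.285],84.3,5,6)
E
```

```text
[-3.09, -1.52, 0.46, np.float64(0.001), 6]
[-3.09, -1.51, 0.46, np.float64(0.001), 6]
[-3.09, -1.51, 0.46, np.float64(0.001), 6]
[-3.09, -1.51, 0.46, np.float64(0.001), 6]
[-3.09, -1.51, 0.46, np.float64(0.001), 6]
```

Emit:
servo_tool(increments=[[-3.1,-1.5,0.4,0,6],[-3.1,-1.5,0.5,0,6],[-3.1,-1.5,0.5,0,6],[-3.1,-1.5,0.5,0,6],[-3.1,-1.5,0.4,0,6]])

```text
clock: 15.0
tool_pos: [0.4426, -0.1931, 0.2813]
ee_rot: [-180.0, 0.1, 84.2]
contact_force: [0.8, -0.7, -1.2]
width: 0.687
grasp_force: 0.0
```

Emit:
servo_tool(increments=[[0,0,0,0,6],[0,0,0,0,6],[0,0,0,0,6]])

```text
clock: 15.38
tool_pos: [0.4443, -0.1906, 0.2815]
ee_rot: [180.0, 0.0, 84.3]
contact_force: [-0.4, 0.2, -0.3]
width: 0.689
grasp_force: 0.0
```

```bash
cat >> h.py <<'E'
def cloud(n,o,d):
    c=calibration(n); u,v=np.meshgrid(np.arange(640),np.arange(400)); r=np.linalg.inv(c["K"])@np.array([u.ravel(),v.ravel(),np.ones(u.size)])*d.ravel()
    if n=="wrist": T=tool(o)@c["hand_eye"]; w=T[:3,:3]@r+T[:3,3:]
    else: w=c["R"].T@(r-c["t"][:,None])
    return w.T.reshape(400,640,3)
YAW=np.radians(-5.7); VC=np.array([.4925,-.1355])
def view(W):
    c,s=np.cos(YAW),np.sin(YAW); q=W[...,:2]-VC
    return np.stack([c*q[...,0]+s*q[...,1],-s*q[...,0]+c*q[...,1],W[...,2]],-1)
E
python3 - <<'E'
from h import *
o=get_obs(); print(o["clock"],o["tool_pos"])
ds=[];
for i in range(6):
    p,d=capture("wrist"); ds.append(d)
d=np.mean(ds,0); o2=get_obs(); print(o2["tool_pos"],np.std(ds,0)[150:200,200:260].mean())
cv2.imwrite("pics/w5.png",p[:,:,::-1]); np.save("pics/w5.npy",d)
V=view(cloud("wrist",o2,d))
m=(d>0)&(abs(V[...,1])<.03)&(V[...,0]>-.19)&(V[...,0]<-.09)&(V[...,2]>.03)&(V[...,2]<.2)
P=V[m]; print(len(P))
# grid: rows x, cols y : max z mm
for x in np.arange(-.102,-.17,-.004):
    print(round(x,3),[int(1000*np.median(q)) if len(q:=P[(abs(P[:,0]-x)<.002)&(abs(P[:,1]-y)<.002)][:,2]) else 0 for y in np.arange(-.024,.025,.004)])
# roof and front edge check
m=(d>0)&(abs(V[...,2]-.162)<.006); Q=V[m]; Q=Q[(abs(Q[:,0])<.08)&(abs(Q[:,1])<.08)]; print("roof",np.percentile(Q,[1,99],axis=0),np.median(Q[:,2]))
E
```

```text
15.375 [ 0.44434652 -0.19058699  0.28146403]
[ 0.44391445 -0.1910327   0.28137101] 0.003951315
4723
-0.102 [0, 62, 0, 0, 0, 0, 62, 63, 0, 62, 63, 62, 0]
-0.106 [0, 0, 0, 62, 63, 143, 104, 144, 141, 62, 63, 0, 62]
-0.11 [62, 0, 0, 0, 143, 0, 146, 146, 144, 0, 0, 0, 0]
-0.114 [0, 0, 63, 108, 139, 0, 0, 147, 144, 63, 0, 0, 0]
-0.118 [62, 62, 63, 96, 98, 100, 100, 98, 94, 63, 63, 62, 0]
-0.122 [0, 0, 70, 96, 99, 101, 100, 99, 95, 0, 106, 62, 63]
-0.126 [0, 63, 0, 96, 100, 101, 101, 100, 96, 150, 107, 0, 63]
-0.13 [0, 101, 102, 98, 101, 102, 102, 101, 97, 102, 102, 0, 62]
-0.134 [0, 103, 105, 105, 105, 105, 106, 105, 105, 105, 103, 0, 94]
-0.138 [68, 105, 106, 106, 106, 106, 106, 106, 106, 106, 105, 0, 67]
-0.142 [0, 106, 107, 107, 107, 107, 107, 107, 107, 107, 106, 0, 104]
-0.146 [0, 106, 107, 107, 107, 107, 107, 107, 107, 107, 106, 70, 137]
-0.15 [86, 107, 108, 108, 108, 108, 108, 108, 108, 108, 107, 104, 0]
-0.154 [86, 107, 108, 108, 108, 108, 108, 109, 108, 108, 108, 105, 0]
-0.158 [0, 108, 109, 109, 109, 109, 109, 109, 109, 109, 109, 106, 96]
-0.162 [0, 108, 109, 109, 109, 155, 159, 152, 109, 109, 108, 95, 100]
-0.166 [0, 0, 0, 106, 106, 182, 188, 160, 106, 105, 96, 96, 101]
-0.17 [0, 0, 0, 106, 106, 188, 188, 188, 106, 105, 95, 95, 100]
roof [[-0.06376343 -0.06318751  0.16116559]
 [ 0.06330313  0.06360951  0.16507784]] 0.16304383764634955
```

```bash
python3 - <<'E'
from h import *
plan([.53,-.2,.292],84.3,2,6)
o=get_obs(); d=np.load("pics/w5.npy"); V=view(cloud("wrist",o,d))
Q=V[(d>0)&(abs(V[...,2]-.163)<.006)&(abs(V[...,0])<.06)&(abs(V[...,1])<.06)]
print("roof plane",np.linalg.lstsq(np.c_[Q[:,:2],np.ones(len(Q))],Q[:,2],rcond=None)[0],len(Q))
Q=V[(d>0)&(abs(V[...,2]-.105)<.008)&(V[...,0]<-.138)&(V[...,0]>-.158)&(abs(V[...,1]+.004)<.014)]
print("body plane",np.linalg.lstsq(np.c_[Q[:,:2],np.ones(len(Q))],Q[:,2],rcond=None)[0],len(Q))
E
```

```text
[-0.02, 4.33, -0.53, np.float64(-0.0), 6]
[-0.02, 4.33, -0.53, np.float64(-0.0), 6]
roof plane [ 0.00082685 -0.00169101  0.16363611] 36846
body plane [-0.13913695  0.0071576   0.08743579] 936
```

Emit:
servo_tool(increments=[[0.4,4.3,-0.5,0,6],[0.4,4.3,-0.5,0,6],[0,0,0,0,6],[0,0,0,0,6],[0,0,0,0,6]])

```text
clock: 16.3
tool_pos: [0.529, -0.1923, 0.2913]
ee_rot: [-180.0, -0.0, 84.2]
contact_force: [0.3, 0.3, -0.7]
width: 0.687
grasp_force: 0.0
```

```bash
python3 - <<'E'
from h import *
o=get_obs(); print(o["clock"],o["tool_pos"])
D=[]
for i in range(8): p,d=capture("wrist"); D.append(d)
o=get_obs(); d=np.median(D,0); print(o["tool_pos"],o["ee_rot"])
cv2.imwrite("pics/w6.png",p[:,:,::-1]); np.save("pics/w6.npy",d)
V=view(cloud("wrist",o,d))
Q=V[(d>0)&(abs(V[...,2]-.163)<.006)&(abs(V[...,0])<.06)&(abs(V[...,1])<.06)]
print("roof plane",np.linalg.lstsq(np.c_[Q[:,:2],np.ones(len(Q))],Q[:,2],rcond=None)[0],np.percentile(Q[:,:2],[1,99],axis=0))
m=(d>0)&(abs(V[...,1]+.002)<.014)&(V[...,0]>-.16)&(V[...,0]<-.1)&(V[...,2]>.04)&(V[...,2]<.15)
print(m.sum()); r=np.where(m); print(r[0].min(),r[0].max(),r[1].min(),r[1].max())
P=V[m]; 
for y in(-.012,-.008,-.004,0,.004,.008):
    s=P[abs(P[:,1]-y)<.002]; s=s[np.argsort(-s[:,0])]; print(y,[(int(a*1000),int(b*1000)) for a,_,b in s[::max(1,len(s)//22)]])
E
```

```text
16.3 [ 0.52895101 -0.19230381  0.29129989]
[ 0.52999511 -0.19206142  0.29150322] [ 1.79990183e+02 -1.25388217e-02  8.42082739e+01]
roof plane [ 0.00175265 -0.00141507  0.16358956] [[-0.05882319 -0.05849386]
 [ 0.05879278  0.05896129]]
2257
121 156 68 159
-0.012 [(-101, 81), (-117, 89), (-118, 88), (-119, 95), (-121, 97), (-125, 95), (-129, 96), (-130, 101), (-130, 98), (-131, 92), (-133, 105), (-135, 106), (-137, 107), (-139, 106), (-141, 107), (-143, 107), (-145, 107), (-147, 107), (-149, 108), (-151, 107), (-153, 108), (-155, 109), (-157, 109), (-159, 109)]
-0.008 [(-102, 80), (-116, 98), (-117, 88), (-118, 83), (-119, 99), (-122, 100), (-124, 99), (-126, 101), (-129, 100), (-130, 103), (-131, 104), (-133, 106), (-136, 105), (-138, 106), (-140, 107), (-142, 106), (-145, 107), (-147, 108), (-149, 107), (-151, 108), (-153, 109), (-156, 108), (-158, 109)]
-0.004 [(-101, 80), (-116, 94), (-116, 90), (-117, 85), (-118, 80), (-120, 100), (-123, 100), (-126, 101), (-129, 101), (-130, 105), (-132, 105), (-134, 106), (-136, 106), (-138, 106), (-141, 107), (-143, 107), (-145, 106), (-147, 10
[... 249 characters left out ...]
 (-139, 107), (-141, 106), (-143, 106), (-146, 107), (-148, 108), (-150, 108), (-153, 108), (-155, 109), (-157, 109)]
0.004 [(-101, 82), (-116, 95), (-116, 99), (-117, 99), (-119, 99), (-121, 98), (-124, 99), (-126, 100), (-129, 99), (-130, 103), (-131, 104), (-133, 106), (-136, 106), (-138, 106), (-140, 107), (-143, 107), (-145, 107), (-147, 108), (-150, 108), (-152, 108), (-155, 109), (-157, 109), (-159, 109)]
0.008 [(-116, 94), (-117, 86), (-118, 95), (-120, 97), (-122, 91), (-125, 94), (-127, 97), (-129, 98), (-129, 103), (-130, 103), (-132, 105), (-133, 106), (-136, 106), (-138, 107), (-141, 107), (-143, 106), (-145, 107), (-148, 107), (-150, 108), (-152, 108), (-155, 109), (-157, 109)]
```

```bash
python3 - <<'E'
from h import *
from scipy.optimize import least_squares
o=get_obs()
P=[]
for f,tp in(("w5",[.4441,-.1908,.2814]),("w6",[.5295,-.1922,.2914])):
    oo=dict(o); oo["tool_pos"]=np.array(tp); oo["ee_rot"]=np.array([180,0,84.25]); d=np.load(f"pics/{f}.npy"); V=view(cloud("wrist",oo,d))
    m=(d>0)&(V[...,0]<-.1185)&(V[...,0]>-.1285)&(abs(V[...,1]+.002)<.013)&(V[...,2]>.084)&(V[...,2]<.104); Q=V[m]; print(f,len(Q))
    for t in(.14,):
        z=Q[:,2]+t*(Q[:,0]+.117)
        for b in((0,.013),(0,.009)):
            k=abs(Q[:,1]+.002)<b[1]
            s=least_squares(lambda a:np.hypot(Q[k,1]-a[0],z[k]-a[1])-a[2],[-.002,.089,.011],loss="soft_l1",f_scale=.001); print(s.x.round(4))
    m=(d>0)&(V[...,0]>-.1195)&(V[...,0]<-.114)&(abs(V[...,1]+.002)<.014)&(V[...,2]>.05)&(V[...,2]<.104); Q=V[m]
    print("face",len(Q),"z pct",np.percentile(Q[:,2],[0,2,10,50]).round(4),"y",np.percentile(Q[:,1],[2,98]).round(4))
    for z in np.arange(.06,.104,.003):
        q=Q[abs(Q[:,2]-z)<.0015]
        if len(q): print(z.round(3),len(q),q[:,1].min().round(4),q[:,1].max().round(4),np.median(q[:,0]).round(4))
E
```

```text
w5 347
[-0.0023  0.0888  0.0117]
[-0.0023  0.089   0.0115]
face 176 z pct [0.0627 0.0633 0.087  0.0976] y [-0.013   0.0089]
0.063 7 -0.0138 0.0113 -0.1165
0.084 2 0.0034 0.0042 -0.1179
0.087 17 -0.0089 0.0076 -0.1179
0.09 5 -0.0114 0.0093 -0.1179
0.093 30 -0.0135 0.0093 -0.1171
0.096 25 -0.0124 0.0078 -0.117
0.099 55 -0.0113 0.0063 -0.1176
0.102 35 -0.0062 0.0017 -0.1182
w6 358
[-0.0025  0.0887  0.0116]
[-0.0024  0.0895  0.0109]
face 330 z pct [0.0782 0.0808 0.0839 0.0938] y [-0.0136  0.0086]
0.078 3 -0.0016 0.0001 -0.1191
0.081 18 -0.0103 0.0074 -0.1188
0.084 29 -0.0135 0.0066 -0.1183
0.087 38 -0.0149 0.0094 -0.1179
0.09 41 -0.0139 0.0087 -0.1175
0.093 45 -0.0145 0.0088 -0.1172
0.096 59 -0.0132 0.008 -0.117
0.099 72 -0.0111 0.0057 -0.1174
0.102 25 -0.0074 0.0009 -0.118
```

```bash
python3 - <<'E'
from h import *
plan([.432,-.243,.29],-5.7,10,4.5); print(get_obs()["q"][6])
E
```

```text
[-0.61, -0.92, 0.02, np.float64(0.157), 4.5]
[-0.74, -0.82, 0.02, np.float64(0.157), 4.5]
[-0.86, -0.69, 0.02, np.float64(0.157), 4.5]
[-0.96, -0.55, 0.02, np.float64(0.157), 4.5]
[-1.03, -0.39, 0.02, np.float64(0.157), 4.5]
[-1.08, -0.23, 0.02, np.float64(0.157), 4.5]
[-1.1, -0.05, 0.02, np.float64(0.157), 4.5]
[-1.1, 0.12, 0.02, np.float64(0.157), 4.5]
[-1.07, 0.29, 0.02, np.float64(0.157), 4.5]
[-1.01, 0.45, 0.02, np.float64(0.157), 4.5]
21.617208004402023
```

Emit:
servo_tool(increments=[[-0.6,-0.9,0,0.157,4.5],[-0.7,-0.8,0,0.157,4.5],[-0.9,-0.7,0,0.157,4.5],[-1,-0.5,0,0.157,4.5],[-1,-0.4,0,0.157,4.5]])

```text
clock: 17.32
tool_pos: [0.4814, -0.218, 0.2915]
ee_rot: [-180.0, -0.0, 38.9]
contact_force: [-0.7, -0.1, -0.0]
width: 0.514
grasp_force: 0.0
```

Emit:
servo_tool(increments=[[-1.1,-0.2,0,0.157,4.5],[-1.1,0,0,0.157,4.5],[-1.1,0.1,0,0.157,4.5],[-1.1,0.3,0,0.157,4.5],[-1,0.5,0,0.157,4.5]])

```text
clock: 17.95
tool_pos: [0.4324, -0.2446, 0.2915]
ee_rot: [-180.0, -0.0, -6.0]
contact_force: [0.1, -0.1, -0.1]
width: 0.515
grasp_force: 0.0
```

Emit:
servo_tool(increments=[[0,0,0,0,4.5],[0,0,0,0,4.5],[0,0,0,0,4.5]])

```text
clock: 18.32
tool_pos: [0.4332, -0.2441, 0.2914]
ee_rot: [-180.0, -0.0, -5.6]
contact_force: [0.2, 0.8, 1.7]
width: 0.516
grasp_force: 0.0
```

```bash
python3 - <<'E'
from h import *
o=get_obs(); print(o["clock"],o["tool_pos"],o["ee_rot"],o["width"])
D=[]
for i in range(6): p,d=capture("wrist"); D.append(d)
o=get_obs(); d=np.median(D,0); print(o["tool_pos"])
V=view(cloud("wrist",o,d)); np.save("pics/w7.npy",d); cv2.imwrite("pics/w7.png",p[:,:,::-1])
Q=V[(d>0)&(abs(V[...,2]-.163)<.006)&(abs(V[...,0])<.08)&(abs(V[...,1])<.08)]
print("roof",np.percentile(Q,[1,50,99],axis=0))
m=(d>0)&(V[...,2]>.12)&(V[...,2]<.21)&(abs(V[...,0])<.06)&(V[...,1]<-.085)&(V[...,1]>-.15)
P=V[m]; r=np.where(m); print(len(P),r[0].min(),r[0].max(),r[1].min(),r[1].max())
for z in np.arange(.125,.2,.005):
    s=P[abs(P[:,2]-z)<.0025]
    if len(s): print(z.round(3),len(s),s[:,0].min().round(4),s[:,0].max().round(4),s[:,1].min().round(4),s[:,1].max().round(4))
E
```

```text
18.325 [ 0.43318652 -0.24411937  0.29140934] [-1.79995337e+02 -6.76600203e-03 -5.62126049e+00] 0.5162674407589749
[ 0.4328017  -0.24440079  0.29138379]
roof [[-0.06205338 -0.066145    0.15980767]
 [ 0.00868189 -0.0029927   0.16309162]
 [ 0.06505215  0.06191651  0.16517799]]
646 119 147 305 333
0.175 21 0.0017 0.0186 -0.1226 -0.1053
0.18 110 0.0018 0.0186 -0.1225 -0.1053
0.185 430 0.0029 0.0177 -0.1211 -0.1067
0.19 85 0.0064 0.0138 -0.1186 -0.1104
```

```bash
python3 - <<'E'
from h import *
c,s=np.cos(YAW),np.sin(YAW); w=VC+np.array([c*.0102+s*.1139, s*.0102-c*.1139]); print(w)
plan([*w,.221],-5.7,5,4.5)
E
```

```text
[ 0.49133705 -0.24984989]
[1.18, -0.01, 1.41, np.float64(-0.0), 4.5]
[1.18, -0.01, 1.41, np.float64(-0.0), 4.5]
[1.18, -0.01, 1.41, np.float64(-0.0), 4.5]
[1.18, -0.01, 1.41, np.float64(-0.0), 4.5]
[1.18, -0.01, 1.41, np.float64(-0.0), 4.5]
```

Emit:
servo_tool(increments=[[2.9,0,0,0,4.5],[3,-0.05,0,0,4.5],[0,0,2.5,0,4.5],[0,0,2.5,0,4.5],[0,0,2,0,4.5]])

```text
clock: 19.25
tool_pos: [0.4914, -0.2497, 0.2203]
ee_rot: [-180.0, 0.0, -5.7]
contact_force: [-0.2, 0.1, 1.2]
width: 0.516
grasp_force: 0.0
```

Emit:
servo_tool(increments=[[0,0,0,0,4.5],[0,0,0,0,4.5],[0,0,0,0,4.5]])

```text
clock: 19.62
tool_pos: [0.4919, -0.2502, 0.2224]
ee_rot: [180.0, -0.1, -5.7]
contact_force: [-0.3, 0.1, -0.3]
width: 0.515
grasp_force: 0.0
```

Emit:
servo_tool(increments=[[0,0,0,0,0.6],[0,0,0,0,0.6],[0,0,0,0,0.6],[0,0,0,0,0.6],[0,0,0,0,0.6]])

```text
clock: 20.25
tool_pos: [0.4914, -0.2503, 0.2215]
ee_rot: [180.0, -0.0, -5.8]
contact_force: [0.7, -1.5, 0.5]
width: 0.187
grasp_force: 30.0
```

Emit:
servo_tool(increments=[[0,0,0,0,0.6],[0,0,0,0,0.6]])

```text
clock: 20.5
tool_pos: [0.4915, -0.2503, 0.2215]
ee_rot: [180.0, -0.0, -5.8]
contact_force: [-0.1, -2.5, -0.1]
width: 0.186
grasp_force: 30.0
```

The lever is held (16 mm wide, 30 N). I'm pulling it along its arc by 26.5°, for a lens elevation of about 17°.

Emit:
servo_tool(increments=[[-1.1,0,-0.05,0,0.6],[-1.1,0,0.06,0,0.6],[-1.09,0,0.15,0,0.6],[-1.07,0,0.26,0,0.6],[-1.04,0,0.36,0,0.6]])

```text
clock: 21.12
tool_pos: [0.4379, -0.2444, 0.2141]
ee_rot: [-180.0, -0.2, -5.7]
contact_force: [5.2, -2.8, -0.8]
width: 0.185
grasp_force: 30.0
```

Emit:
servo_tool(increments=[[0,0,0,0,0.6],[0,0,0,0,0.6],[0,0,0,0,0.6]])

```text
clock: 21.5
tool_pos: [0.4381, -0.2444, 0.214]
ee_rot: [-180.0, -0.0, -5.7]
contact_force: [2.0, -2.0, 3.3]
width: 0.19
grasp_force: 29.9
```

```bash
python3 - <<'E'
from h import *
o=get_obs(); print(o["clock"],o["tool_pos"],o["contact_force"],o["width"],o["grasp_force"])
d=o["tool_pos"]-np.array([.4915,-.2503,.2215]); c,s=np.cos(YAW),np.sin(YAW); x=c*d[0]+s*d[1]; print("view dx",x,"dy",-s*d[0]+c*d[1],"dz",d[2])
a0=np.radians(5); r=.119; gx=r*np.sin(a0)+x; gz=r*np.cos(a0)+d[2]
print("mirror deg",5-np.degrees(np.arctan2(gx,gz)),"r",np.hypot(gx,gz))
# settled spot on top of the handle in the wrist depth
D=[capture("wrist")[1] for i in range(4)]; q=np.median(D,0); V=view(cloud("wrist",o,q))
for n in("side","top"):
    p,dd=capture(n); W=view(cloud(n,o,dd)); m=(dd>0)&(W[...,2]>.12)&(W[...,2]<.2)&(abs(W[...,1]+.113)<.03)&(abs(W[...,0])<.07); print(n,m.sum())
    m=(dd>0)&(abs(W[...,0])<.03)&(abs(W[...,1]-.078)<.012)&(W[...,2]>.14)&(W[...,2]<.156); print(" strip y max",W[m][:,1].max() if m.any() else None,m.sum())
E
```

```text
21.5 [ 0.43806632 -0.24443345  0.21396638] [ 1.99237049 -2.00676385  3.33368914] 0.189712983983945 29.857776964601612
view dx -0.05375214468947956 dy 0.0005305201007308538 dz -0.007533622815987878
mirror deg 26.34399883500944 r 0.1191884427682433
side 52
 strip y max None 0
top 0
 strip y max 0.08168223481052919 122
```

Emit:
servo_tool(increments=[[0,0,0,0,0.6],[0,0,0,0,0.6],[0,0,0,0,0.6],[0,0,0,0,0.6]])

```text
clock: 22.3
tool_pos: [0.4379, -0.2444, 0.2139]
ee_rot: [-180.0, 0.0, -5.7]
contact_force: [1.3, -1.0, 4.7]
width: 0.187
grasp_force: 29.8
```

```bash
python3 -c "
from plant import *
o=get_obs(); print(o['tool_pos'],o['contact_force'],o['grasp_force']); print(finish_job())"
```

```text
[ 0.4378535  -0.24441668  0.21385558] [ 1.2716938  -0.96357842  4.65611336] 29.8164767549315
the job is handed in; nothing more can be done
None
```

I handed the job in at about 22 s with the cap seated level on the dish, the drawer pushed against its stop, and the lever held steady at a mirror angle of about 26.4° (0.46 rad); that angle comes from the arm's motion and a depth-measured lens elevation of about 17°, not from seeing the cross in the mirror.

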